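# Open the shut-off valve and prime the pressure bench

### The job

A tall steel sleeve weight stands in the swing of the T-handled shut-off valve: move it away and stand it upright in the free compartment of the wooden weight tray, beside its twin. Then turn the T-handle clockwise (seen from above) until it clicks past its detent and stays there, and only after that push the plunger of the priming pump fully down to its stop and let it come up again. Leave the valve with the round handwheel and all the other things as they are, and do not topple the weight.

Things in the scene. Friction and masses are not known exactly. Their poses are not given: they have to be found in the camera images.
- valve_base: Round grey shut-off valve body fixed to the bench, 76 mm in diameter at the foot, 56 mm tall; origin at the centre of its underside, z up. It stands at any yaw. It carries the T-handle.
- valve_grip (a point): Centre of the T-handle, on the valve's vertical axis, 87 mm above the bench. The handle runs along this frame's x: a flat-sided steel bar 60 mm long, 16 mm wide (y), 26 mm tall (74 to 100 mm above the bench; pinch it across y from above), then thin rods to black balls of 26 mm diameter, centred 62 mm either side. Under the bar only a 14 mm shaft down to the valve body.
- valve (a joint): Turn of the T-handle, rad, growing clockwise seen from above; shut near 0, open at about 1.1 to 1.3 (65 to 75 degrees). A spring-ball detent resists between 0.25 and 0.6 with up to about 0.3 N m; let go before 0.6 the handle snaps back, past 0.6 it snaps on to 1.0 or more. Hard stops at -0.12 and 1.35.
- weight: The tall steel sleeve weight, upright cylinder 50 mm in diameter and 120 mm tall, about 0.7 kg; origin at the centre of its underside, z up along its axis. It stands on the bench about 80 mm from the valve axis, right in the swing of one end of the T-handle.
- tray: Fixed open wooden weight tray, 100 mm (x) by 178 mm (y), 22 mm tall, walls 6 mm, a cross wall splits it into two equal compartments (88 mm by 80 mm), floor 5 mm above the bench lined with cork; origin at the centre of its underside.
- tray_free (a point): Centre of the floor of the tray's empty compartment, 5 mm above the bench; axes as the tray's. The weight's place.
- tray_taken (a point): Centre of the floor of the tray's other compartment, 90 mm from the free one, taken by the twin weight.
- twin: Bystander: a sleeve weight just like the tall one (50 mm diameter, 120 mm tall), already standing in the tray; origin at the centre of its underside.
- pump_base: Fixed priming pump: square foot 84 mm wide, round aluminium barrel 58 mm in diameter up to 75 mm, origin at the centre of its underside.
- pump_top (a point): Centre of the top face of the pump's plunger head, a black disc 46 mm in diameter and 12 mm thick, 120 mm above the bench at rest; moves with the plunger, z up.
- pump (a joint): Plunger travel, m, 0 up at rest, 0.020 fully down at its stop; the spring takes about 3 N to start and 8 N at the stop and brings it up again.
- wheel_grip (a point): Bystander: hub of the round black handwheel (90 mm diameter) of another valve, which must not be turned; on its vertical axis.
- wheel (a joint): Turn of that handwheel, rad, 0 at the start.
- short_weight: Bystander: low steel weight, 42 mm in diameter, 38 mm tall, standing beside the valve under the T-handle's other end (clear of it); origin at the centre of its underside.
- disc: Bystander: steel disc weight, 96 mm in diameter, 20 mm thick with a 32 mm boss up to 32 mm; origin at the centre of its underside.
- bottle: Bystander: amber bottle, 62 mm in diameter, 150 mm tall; origin at the centre of its underside.
- wrench: Bystander: steel wrench 180 mm long lying on the bench along its x axis.
- screwdriver: Bystander: screwdriver 190 mm long lying on the bench along its x axis.
Things that resemble listed ones, but are neither listed nor needed, are in the scene too. Leave any green look-alike of the valve_base alone.

How it is judged:
On the way, in this order (a step that is already met when the one before it is completed fails the run):
1. the tall weight stands released in the free compartment of the tray (x of weight in the frame of tray_free between -0.026 and 0.026 m and y of weight in the frame of tray_free between -0.026 and 0.026 m and z of weight in the frame of tray_free below 0.006 m and angle between weight's own z axis and vertical below 0.1 rad and linear speed of weight below 0.03 m/s and contact force between the fingers and weight below 0.2 N), for 0.2 s.
2. the T-handle is turned past its detent (value of joint valve above 0.85 rad), for 0.2 s.
3. the pump plunger is held fully down (within 1.5 mm of its stop) (value of joint pump above 0.0185 m), for 0.1 s.
At the end, for the whole second after the job is handed in: The tall weight stands upright (within 0.1 rad), at rest and released in the tray's free compartment (its axis within 26 mm of the compartment's centre along each side, on the floor); the T-handle rests past its detent (joint above 0.85 rad); the plunger is up again (within 3 mm) (all of step 1 and value of joint valve above 0.85 rad and value of joint pump below 0.003 m); the robot touches nothing.
It fails at once if the plunger is pushed down (over 6 mm) before the valve has clicked open (value of joint pump above 0.006 m and value of joint valve below 0.8 rad).
It fails at once if the tall weight is toppled (tilted over 0.6 rad) (angle between weight's own z axis and vertical above 0.6 rad).
It fails at once if the handwheel is turned by more than 0.25 rad (value of joint wheel above 0.25 rad or value of joint wheel below -0.25 rad).
It fails at once if a bystander is moved by more than 25 mm (distance of any of twin, short_weight, disc, bottle, wrench, screwdriver from where it was at the start of the episode above 0.025 m).
It also fails if it takes over 61 s, if anything falls off the work surface, if the arm or the gripper's body presses on something with over 40 N, if the wrist force passes 120 N, or if a joint passes its speed limit or range.

### The arm

A 6-joint arm with a two-finger parallel gripper is mounted at the origin on the work surface. World frame = base frame: x ahead of the robot, y to its left, z up, the work surface at z = 0. Lengths are in m, angles in rad, forces in N, time in s.
With the tool pointing down it reaches from about 0.425 to 0.95 m from the base axis. Payload 14.7 kg.
Tool frame: the origin (TCP) lies at the very end of the fingers, on their centre line; the grasp point (between the pads) lies tcp_to_grasp behind it (tcp_to_grasp is the distance from the TCP to the grasp point, in m); z points along the fingers, y is the line along which they close (so a half turn about z gives the same grasp; the last joint's range is limited). The gripper opens to 85 mm and grips with 20 to 120 N. Pads are 22 mm wide; open, the fingers measure 114 mm over their backs; the gripper's body (76 mm by 85 mm) begins 54 mm behind the grasp point. The pads swing forward as they close: fully open they stand 13 mm farther back than shut.
Start: joints at [1.182, 0.48, 1.596, -0, 1.065, -0.047], TCP at [0.218, 0.612, 0.231] pointing down, gripper open.
Joint ranges: [-2.75, 2.75], [-0.82, 2.05], [0.23, 2.67], [-1.56, 4.7], [0.09, 2.69], [-2.92, 2.92]. Speed limits (rad/s): [1.89, 1.89, 2.39, 3.01, 3.01, 3.01].

### API

Orientations are given as a unit quaternion [w, x, y, z].
In Python, from plant import get_obs, read_camera, camera_params, sign_off, tcp_to_grasp gives the robot as it stands.
- The arm moves only by the tool drive_tool, never from a script. Its argument "plan" is a list of rows, each a list of 3 entries, a list of its own where there are three numbers: the opening, from -1 (shut) to 1 (fully open), then the shift along the tool's x, y, z in mm, then the turn, a rotation vector about the tool's x, y, z in rad. In form: [[claw, [tx, ty, tz], [ax, ay, az]], ...]. A call has 1 to 5 rows; each row shifts and turns the commanded pose from where the row before left it, along the tool's axes as they then stand; what a row does not reach is not made up. A row lasts 1/12 s, in which the tool goes at most 41.7 mm and 7.16 degrees, less where a joint would pass 70% of its speed; a pose out of reach is approached as far as the arm can. A call is refused whole if a number of a shift passes 41.7 or a number of a turn 0.125, either way. A call with a gripper value outside its range is refused whole. The fingers move at their own pace and stop on an object; "grip_force" is the grip in N (left out, the last holds). Time passes only in rows, so rows that do not move let the fingers close. It gives the time, the measured TCP pose, the force, the opening and the grip force at its end, in the units of the state.
- get_obs(): the state, without advancing time (a new reading comes with each control period).
- read_camera(name): name is "scene" or "top" or "wrist"; returns the picture (480x640x3 uint8, red, green, blue); there is no depth.
- camera_params(name): a dict with "K" (3x3 intrinsics, pixels), "origin" and "orientation" of the camera in the world. Camera axes: x right, y down, z forward; pixel columns grow to the right and rows downward; lengths in m; the calibration is good to about 2 mm. The wrist camera is an equidistant fisheye: a pixel r from the principal point sees the ray r / f radians off the axis. A picture is of the moment at which its call begins: read the wrist's pose just before it. camera_params takes no time and is no camera call; for the wrist camera it gives the pose at the moment of the call.
- sign_off(): hands the job in; it is judged then, once.
The state is a dict: "time_s": time; "joint_positions": joint angles; "joint_velocities": joint speeds; "joint_torque": joint torques, N m; "ee_pos": TCP position; "eef_rot": TCP orientation; "ft_force": force on the tool from outside, world axes, zero at the start; "ft_torque": the same for the moment, N m; "opening": finger opening in m; "grip_force": force on a finger pad.
Only numpy, scipy, OpenCV 4.12 (cv2) and the standard library are available. Lean on these libraries where they do the work, as an engineer would, in place of code of your own. Each camera call takes 0.05 s, during which the arm holds its last target. There are 200 camera calls.

## Working session

There is one attempt and no reset: what is moved stays moved. The work goes in short steps, Python scripts to look and compute and a tool call to move; the robot and the scene stay as the last step left them, time stands still between calls to the robot, and variables do not carry over. Pictures are saved under pics/ and viewed, at most 12 in all, crops included, and the job is handed in when it is done.

Besides the shell and the picture viewer there is one more tool, called after "Request:" by a JSON object that holds its "name" and its "arguments", one argument or row to a line. drive_tool: Moves the arm, as the interface text tells. Its arguments: {"type":"object","properties":{"plan":{"type":"array","items":{"type":"array"}},"grip_force":{"type":"number"}},"required":["plan"]}

```bash
ls; mkdir -p pics; python3 - <<'E'
from plant import *
import cv2
print(tcp_to_grasp, get_obs())
for n in ("top","scene"):
    print(n,camera_params(n)); cv2.imwrite(f"pics/{n}1.png",read_camera(n)[:,:,::-1])
E
```

```text
pics
0.0187 {'time_s': 0.0, 'joint_positions': array([ 1.18241153e+00,  4.80839521e-01,  1.59686303e+00, -1.42278672e-05,
        1.06513046e+00, -4.65999453e-02]), 'joint_velocities': array([-2.01750614e-03,  3.10580796e-04,  5.28180430e-05, -1.66751024e-04,
       -3.19440881e-04, -1.04770393e-03]), 'joint_torque': array([-3.11482872e-03, -9.50666857e+01, -4.30185843e+01, -1.35625360e-04,
        1.20743873e-02, -1.84895350e-05]), 'ee_pos': array([0.21768557, 0.61201956, 0.23067146]), 'eef_rot': array([-1.27749326e-04,  1.70058413e-01,  9.85433789e-01, -6.06915361e-04]), 'ft_force': array([0.27447056, 0.60238111, 0.0630664 ]), 'ft_torque': array([-0.05975557,  0.0252026 , -0.03418258]), 'grip_force': 0.0, 'opening': 0.08546334767388147}
top {'K': array([[455.81583461,   0.        , 320.12634308],
       [  0.        , 455.81583461, 236.73430824],
       [  0.        ,   0.        ,   1.        ]]), 'origin': array([ 0.46650589, -0.03683148,  1.13444386]), 'orientation': array([ 0.03454606, -0.70607727,  0.70636421, -0.03620852])}
scene {'K': array([[518.35854502,   0.        , 320.88175378],
       [  0.        , 518.35854502, 240.91743075],
       [  0.        ,   0.        ,   1.        ]]), 'origin': array([ 1.27133284, -0.42798168,  1.4710481 ]), 'orientation': array([-0.22803815,  0.82337079,  0.50254984, -0.13229815])}
```

View pics/top1.png

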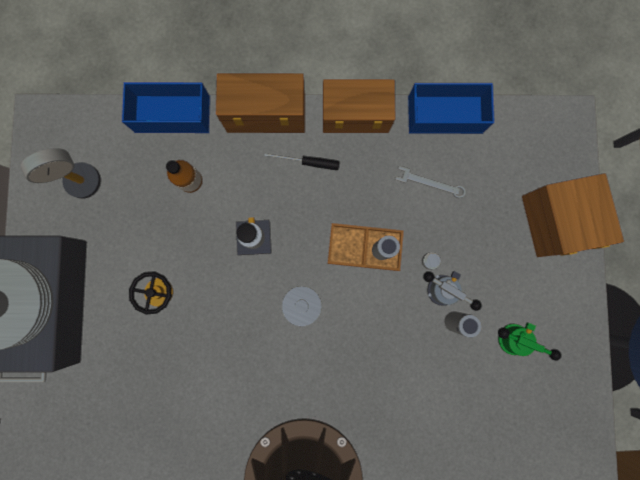

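View pics/scene1.png

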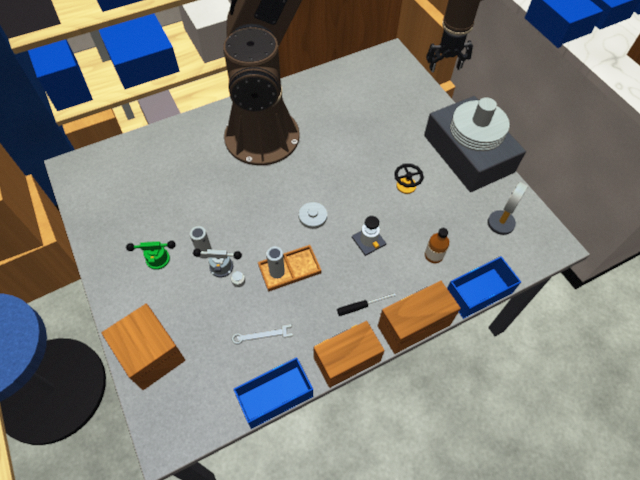

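The top view shows the T-valve at about (450,290), the tall weight at (467,326), the tray at (366,248) with its left compartment free and the twin on the right, and the pump at (250,235). I'll enlarge these.

```bash
python3 - <<'E'
import cv2,numpy as np
t=cv2.imread("pics/top1.png"); s=cv2.imread("pics/scene1.png")
def c(i,u,v,w,h,k): return cv2.resize(i[v:v+h,u:u+w],None,fx=k,fy=k,interpolation=cv2.INTER_CUBIC)
a=np.hstack([c(t,320,215,160,130,5)])
cv2.imwrite("pics/c1.png",a[:600])
b=np.vstack([np.hstack([c(s,180,215,80,70,5),c(s,250,235,80,70,5)]),np.hstack([c(t,225,205,60,50,5),c(s,340,205,60,50,5)])[:,:600] if 0 else np.hstack([c(t,225,205,80,50,5),c(s,340,205,80,50,5)])])
cv2.imwrite("pics/c2.png",b)
print(a.shape,b.shape)
E
```

```text
(650, 800, 3) (600, 800, 3)
```

View pics/c1.png

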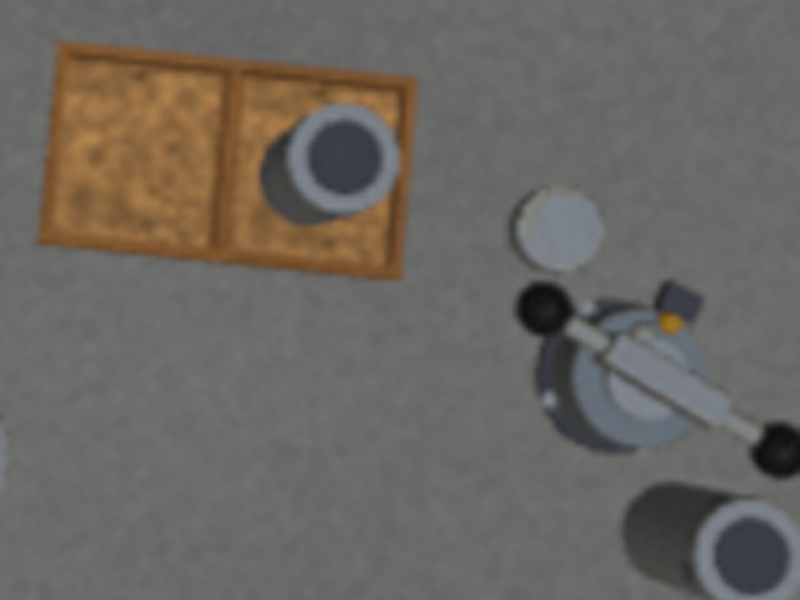

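View pics/c2.png

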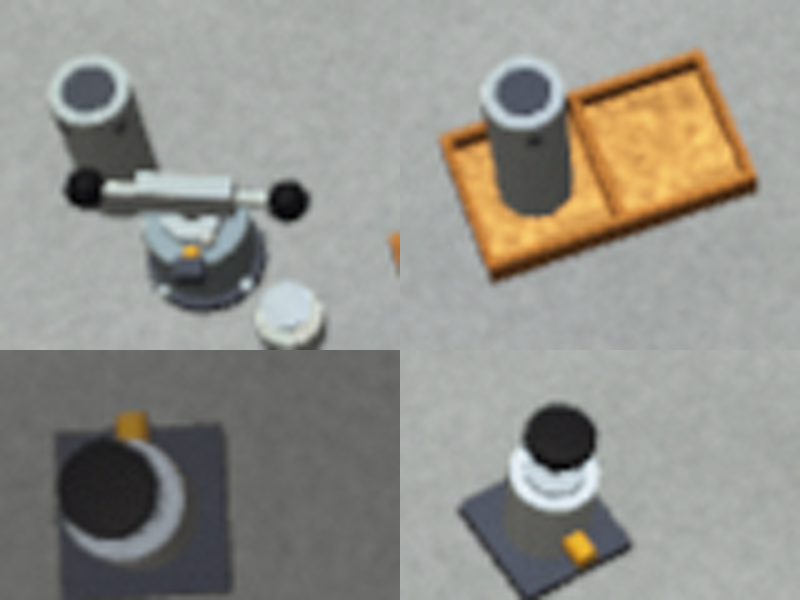

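```bash
cat > h.py <<'E'
import numpy as np, cv2
from plant import *
from scipy.spatial.transform import Rotation as R
def rot(q): return R.from_quat([q[1],q[2],q[3],q[0]])
def ray(n,u,v):
    p=camera_params(n);K=p["K"]
    return np.array(p["origin"]),rot(p["orientation"]).apply([(u-K[0,2])/K[0,0],(v-K[1,2])/K[1,1],1])
def at(n,u,v,z):
    o,d=ray(n,u,v);return (o+d*(z-o[2])/d[2])[:2]
def cr(n,x,y,u0,v0,z): return at(n,(x+.5)/5-.5+u0,(y+.5)/5-.5+v0,z)
E
python3 - <<'E'
from h import *
T=lambda x,y,z:cr("top",x,y,320,215,z)
np.set_printoptions(precision=4,suppress=True)
print("w",T(750,552,.12),cr("scene",88,90,180,215,.12))
print("twin",T(344,159,.12),cr("scene",124,90,250,235,.12))
b=[T(545,308,.087),T(780,450,.087)];s=[cr("scene",288,201,180,215,.087),cr("scene",86,187,180,215,.087)]
for k in(b,s):
    d=k[1]-k[0];print("valve",k,(k[0]+k[1])/2,np.arctan2(d[1],d[0]),np.linalg.norm(d))
c=[T(*p,.022) for p in((60,43),(416,78),(401,278),(40,243))]
print("tray",c,np.mean(c,0)); l=(c[0]+c[3])/2;r=(c[1]+c[2])/2;m=np.mean(c,0);e=(l-r)/np.linalg.norm(l-r)
print("free",m+.045*e,"taken",m-.045*e,np.arctan2(e[1],e[0]),np.linalg.norm(l-r))
sc=[cr("scene",*p,250,235,.022) for p in((300,50),(355,183),(95,278),(42,138))];print("scene tray",sc,np.mean(sc,0))
print("pump",cr("top",108,138,225,205,.12),cr("scene",160,85,340,205,.12))
print("short",T(558,229,.038), "bottle",at("top",175,168,.15),at("top",190,183,0))
E
```

```text
w [ 0.3735 -0.3674] [ 0.3726 -0.3696]
twin [ 0.5467 -0.1917] [ 0.5428 -0.1896]
valve [array([ 0.4808, -0.2878]), array([ 0.4163, -0.3933])] [ 0.4485 -0.3405] -2.1193762380923404 0.1236714572373035
valve [array([ 0.4806, -0.2878]), array([ 0.4156, -0.3937])] [ 0.4481 -0.3408] -2.121156116874001 0.12421694891220322
tray [array([ 0.6117, -0.0677]), array([ 0.5943, -0.2427]), array([ 0.4963, -0.2335]), array([ 0.5134, -0.0577])] [ 0.5539 -0.1504]
free [ 0.5583 -0.1056] taken [ 0.5495 -0.1952] 1.4727817654049575 0.1762294043005383
scene tray [array([ 0.5146, -0.0586]), array([ 0.6165, -0.0713]), array([ 0.6021, -0.2436]), array([ 0.498 , -0.2331])] [ 0.5578 -0.1517]
pump [0.5786 0.1262] [0.5794 0.1247]
short [ 0.5193 -0.3067] bottle [0.7176 0.2804] [0.7172 0.2896]
```

Request:
{"name": "drive_tool", "arguments": {
  "plan": [
    [0.65,[0,0,-40],[0,0,0.104]],
    [0.65,[0,0,-40],[0,0,0.104]],
    [0.65,[-37.2,-11.4,0],[0,0,0]],
    [0.65,[-37.2,-11.4,0],[0,0,0]],
    [0.65,[-37.2,-11.4,0],[0,0,0]]
  ]
}}

```text
time_s: 0.52
ee_pos: [0.2954, 0.5241, 0.3116]
eef_rot: [0.0, 0.271, 0.963, 0.0]
ft_force: [0.4, 1.2, 0.2]
opening: 0.0706
grip_force: 0.0
```

Request:
{"name": "drive_tool", "arguments": {
  "plan": [
    [0.65,[-37.2,-11.4,0],[0,0,0]],
    [0.65,[-37.2,-11.4,0],[0,0,0]],
    [0.65,[-37.2,-11.4,0],[0,0,0]],
    [0.65,[-37.2,-11.4,0],[0,0,0]],
    [0.65,[-37.2,-11.4,0],[0,0,0]]
  ]
}}

```text
time_s: 0.93
ee_pos: [0.4247, 0.3774, 0.3111]
eef_rot: [-0.0, 0.271, 0.962, -0.0]
ft_force: [2.1, -0.2, -1.4]
opening: 0.0704
grip_force: 0.0
```

Request:
{"name": "drive_tool", "arguments": {
  "plan": [
    [0.65,[-37.2,-11.4,0],[0,0,0]],
    [0.65,[-27,-29,9],[0,0,0]],
    [0.65,[-27,-29,9],[0,0,0]],
    [0.65,[-27,-29,9],[0,0,0]],
    [0.65,[-27,-29,9],[0,0,0]]
  ]
}}

```text
time_s: 1.35
ee_pos: [0.481, 0.1927, 0.2747]
eef_rot: [-0.0, 0.271, 0.962, -0.0]
ft_force: [0.9, -0.1, 0.2]
opening: 0.07
grip_force: 0.0
```

Request:
{"name": "drive_tool", "arguments": {
  "plan": [
    [0.65,[-27,-29,9],[0,0,0]],
    [0.65,[-27,-29,9],[0,0,0]],
    [0.65,[-27,-29,9],[0,0,0]],
    [0.65,[-27,-29,9],[0,0,0]],
    [0.65,[-27,-29,9],[0,0,0]]
  ]
}}

```text
time_s: 1.77
ee_pos: [0.5203, -0.0015, 0.2298]
eef_rot: [-0.0, 0.271, 0.962, -0.0]
ft_force: [0.9, 0.7, -0.6]
opening: 0.0704
grip_force: 0.0
```

Request:
{"name": "drive_tool", "arguments": {
  "plan": [
    [0.65,[-6.7,-39,0],[0,0,0]],
    [0.65,[-6.7,-39,0],[0,0,0]],
    [0.65,[-6.7,-39,0],[0,0,0]],
    [0.65,[-6.7,-39,0],[0,0,0]],
    [0.65,[-6.7,-39,0],[0,0,0]]
  ]
}}

```text
time_s: 2.18
ee_pos: [0.446, -0.1848, 0.2302]
eef_rot: [-0.0, 0.271, 0.962, 0.0]
ft_force: [2.3, -0.8, -0.4]
opening: 0.0707
grip_force: 0.0
```

Request:
{"name": "drive_tool", "arguments": {
  "plan": [
    [0.65,[-6.7,-39,0],[0,0,0]],
    [0.65,[-6.7,-39,0],[0,0,0]],
    [0.65,[-6.7,-39,0],[0,0,0]],
    [0.65,[-6.7,-39,0],[0,0,0]],
    [0.65,[0,0,0],[0,0,0]]
  ]
}}

```text
time_s: 2.6
ee_pos: [0.3864, -0.3359, 0.2303]
eef_rot: [0.0, 0.273, 0.962, -0.001]
ft_force: [1.4, 0.6, 0.6]
opening: 0.0702
grip_force: 0.0
```

```bash
python3 - <<'E'
from h import *
p=camera_params("wrist");print(p, get_obs()["ee_pos"])
cv2.imwrite("pics/w1.png",read_camera("wrist")[:,:,::-1])
print("green balls",at("top",503,333,.087),at("top",556,355,.087))
E
```

```text
{'K': array([[371.64829954,   0.        , 314.80726552],
       [  0.        , 371.64829954, 239.2235353 ],
       [  0.        ,   0.        ,   1.        ]]), 'origin': array([ 0.33017898, -0.29895656,  0.37196752]), 'orientation': array([0.11892413, 0.86528099, 0.48262953, 0.06491993])} [ 0.38639337 -0.3358802   0.2302891 ]
green balls [ 0.35258447 -0.45316968] [ 0.30370133 -0.57073296]
```

View pics/w1.png

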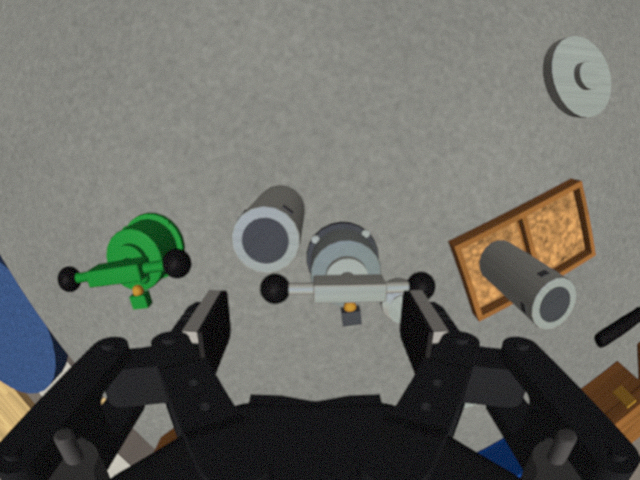

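The wrist view shows the weight top at (267,240), the T-handle balls at (275,289) and (421,286), and the twin top at (554,302).

```bash
cat >> h.py <<'E'
def wat(u,v,z,p=None):
    p=p or camera_params("wrist");K=p["K"];d=np.array([u-K[0,2],v-K[1,2]]);r=np.hypot(*d);t=r/K[0,0]
    w=rot(p["orientation"]).apply([*(d/r*np.sin(t)),np.cos(t)]);o=np.array(p["origin"])
    return (o+w*(z-o[2])/w[2])[:2]
def tool(dx,dy,dz=0):
    return rot(get_obs()["eef_rot"]).inv().apply([dx*1e3,dy*1e3,dz*1e3]).round(1)
E
python3 - <<'E'
from h import *
w=wat(267,240,.12);a=wat(275,289,.087);b=wat(421,286,.087);print(w,a,b,(a+b)/2,np.linalg.norm(a-b),"twin",wat(554,302,.12))
e=get_obs()["ee_pos"];print(tool(*(np.array([.373,-.3685])-e[:2]),.076-e[2]))
E
```

```text
[ 0.37289524 -0.36263315] [ 0.41715759 -0.3893699 ] [ 0.48081132 -0.28319518] [ 0.44898446 -0.33628254] 0.12379364750385523 twin [ 0.54915621 -0.18522844]
[ -6.5 -37.3 154.1]
```

Request:
{"name": "drive_tool", "arguments": {
  "plan": [
    [0.65,[-4.3,-33,0],[0,0,0]],
    [0.65,[0,0,30],[0,0,0]],
    [0.65,[0,0,30],[0,0,0]],
    [0.65,[0,0,25],[0,0,0]],
    [0.65,[0,0,0],[0,0,0]]
  ]
}}

```text
time_s: 3.07
ee_pos: [0.3732, -0.3579, 0.1414]
eef_rot: [-0.003, 0.271, 0.962, 0.002]
ft_force: [-1.4, 1.6, -1.6]
opening: 0.0706
grip_force: 0.0
```

Request:
{"name": "drive_tool", "arguments": {
  "plan": [
    [0.65,[0,0,15],[0,0,0]],
    [0.65,[0,0,15],[0,0,0]],
    [0.65,[0,0,15],[0,0,0]],
    [0.65,[0,0,14],[0,0,0]],
    [0.65,[0,0,10],[0,0,0]]
  ]
}}

```text
time_s: 3.48
ee_pos: [0.3755, -0.3602, 0.0764]
eef_rot: [0.0, 0.271, 0.963, 0.0]
ft_force: [-0.6, 1.0, 0.2]
opening: 0.0702
grip_force: 0.0
```

Request:
{"name": "drive_tool", "arguments": {
  "plan": [
    [0.45,[0,0,0],[0,0,0]],
    [0.35,[0,0,0],[0,0,0]],
    [0.25,[0,0,0],[0,0,0]],
    [0.2,[0,0,0],[0,0,0]],
    [0.2,[0,0,0],[0,0,0]]
  ],
  "grip_force": 25
}}

```text
time_s: 3.9
ee_pos: [0.3755, -0.3616, 0.0775]
eef_rot: [0.001, 0.271, 0.962, -0.001]
ft_force: [-2.1, -4.4, 3.1]
opening: 0.0518
grip_force: 17.2
```

Request:
{"name": "drive_tool", "arguments": {
  "plan": [
    [0.0,[0,0,0],[0,0,0]],
    [-0.2,[0,0,0],[0,0,0]],
    [-0.2,[0,0,0],[0,0,0]],
    [-0.2,[0,0,0],[0,0,0]]
  ],
  "grip_force": 60
}}

```text
time_s: 4.23
ee_pos: [0.3756, -0.362, 0.0777]
eef_rot: [0.001, 0.271, 0.962, -0.001]
ft_force: [-4.7, -7.4, 6.7]
opening: 0.0499
grip_force: 60.0
```

Request:
{"name": "drive_tool", "arguments": {
  "plan": [
    [-0.2,[0,0,-5],[0,0,0]],
    [-0.2,[0,0,-10],[0,0,0]],
    [-0.2,[0,0,0],[0,0,0]]
  ]
}}

```text
time_s: 4.48
ee_pos: [0.3754, -0.361, 0.0931]
eef_rot: [0.001, 0.271, 0.962, -0.0]
ft_force: [0.7, -1.1, -7.2]
opening: 0.0491
grip_force: 63.0
```

Request:
{"name": "drive_tool", "arguments": {
  "plan": [
    [-0.2,[0,0,-25],[0,0,0]],
    [-0.2,[0,0,-36],[0,0,0]],
    [-0.2,[0,0,-36],[0,0,0.12]],
    [-0.2,[0,0,-36],[0,0,0.12]],
    [-0.2,[0,0,-10],[0,0,0.12]]
  ]
}}

```text
time_s: 4.9
ee_pos: [0.3763, -0.3619, 0.2397]
eef_rot: [0.003, 0.442, 0.897, -0.001]
ft_force: [1.0, -2.2, -7.0]
opening: 0.0493
grip_force: 65.0
```

Request:
{"name": "drive_tool", "arguments": {
  "plan": [
    [-0.2,[0,0,0],[0,0,0.12]],
    [-0.2,[0,0,0],[0,0,0.12]],
    [-0.2,[0,0,0],[0,0,0.12]],
    [-0.2,[0,0,0],[0,0,0.12]],
    [-0.2,[0,0,0],[0,0,0.12]]
  ]
}}

```text
time_s: 5.32
ee_pos: [0.3747, -0.3602, 0.2345]
eef_rot: [-0.0, 0.687, 0.726, 0.0]
ft_force: [0.5, -0.1, -7.8]
opening: 0.0493
grip_force: 65.0
```

Request:
{"name": "drive_tool", "arguments": {
  "plan": [
    [-0.2,[0,0,0],[0,0,0.12]],
    [-0.2,[0,0,0],[0,0,0.04]],
    [-0.2,[0,0,0],[0,0,0]]
  ]
}}

```text
time_s: 5.57
ee_pos: [0.3747, -0.3603, 0.2344]
eef_rot: [-0.0, 0.742, 0.67, 0.0]
ft_force: [0.5, -0.1, -7.7]
opening: 0.0489
grip_force: 65.0
```

Request:
{"name": "drive_tool", "arguments": {
  "plan": [
    [-0.2,[20,12,0],[0,0,0]],
    [-0.2,[30,17,0],[0,0,0]],
    [-0.2,[30,17,0],[0,0,0]],
    [-0.2,[30,17,0],[0,0,0]],
    [-0.2,[30,17,0],[0,0,0]]
  ]
}}

```text
time_s: 5.98
ee_pos: [0.4688, -0.2277, 0.2345]
eef_rot: [-0.0, 0.741, 0.672, 0.0]
ft_force: [0.3, -1.0, -8.0]
opening: 0.0484
grip_force: 63.6
```

Request:
{"name": "drive_tool", "arguments": {
  "plan": [
    [-0.2,[30,17,0],[0,0,0]],
    [-0.2,[30,17,0],[0,0,0]],
    [-0.2,[30,17,0],[0,0,0]],
    [-0.2,[20,11,0],[0,0,0]],
    [-0.2,[0,0,0],[0,0,0]]
  ]
}}

```text
time_s: 6.4
ee_pos: [0.5431, -0.1223, 0.2344]
eef_rot: [-0.0, 0.74, 0.673, 0.001]
ft_force: [-0.4, 0.9, -8.0]
opening: 0.0488
grip_force: 64.0
```

Request:
{"name": "drive_tool", "arguments": {
  "plan": [
    [-0.2,[18,13,0],[0,0,0]],
    [-0.2,[0,0,0],[0,0,0]],
    [-0.2,[0,0,0],[0,0,0]]
  ]
}}

```text
time_s: 6.65
ee_pos: [0.5558, -0.1086, 0.2342]
eef_rot: [-0.0, 0.74, 0.672, -0.0]
ft_force: [-1.0, -0.3, -8.2]
opening: 0.0489
grip_force: 64.3
```

```bash
python3 - <<'E'
from h import *
import json
p=camera_params("wrist");im=read_camera("wrist");cv2.imwrite("pics/w2.png",im[:,:,::-1]);print(get_obs()["ee_pos"])
json.dump({k:np.array(v).tolist() for k,v in p.items()},open("w2.json","w"))
E
```

```text
[ 0.55533187 -0.10913637  0.23418333]
```

View pics/w2.png

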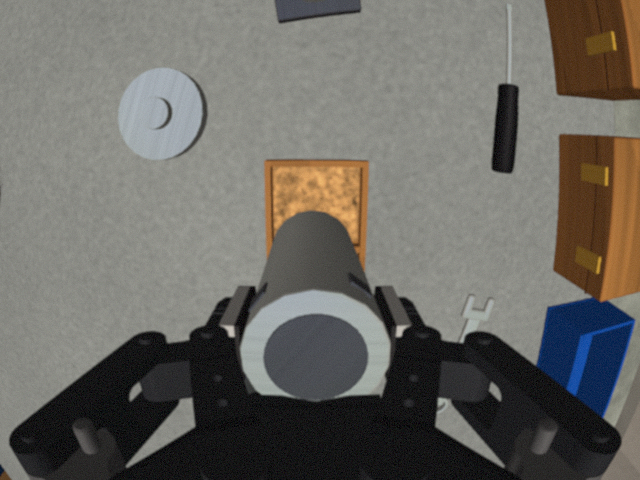

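The tray's outer free-end corners are at (265,160) and (368,160), and the weight hangs upright and centred between the fingers.

```bash
python3 - <<'E'
from h import *
import json
p=json.load(open("w2.json"));p["K"]=np.array(p["K"])
a=wat(265,160,.022,p);b=wat(368,160,.022,p);d=b-a;L=np.linalg.norm(d);d/=L
n=np.array([d[1],-d[0]]);m=(a+b)/2;f=m+.044*n;print(a,b,L,n,f,"weight top",wat(316,345,.277,p))
e=get_obs()["ee_pos"];print(tool(*(f-e[:2])))
E
```

```text
[ 0.51423935 -0.05571853] [ 0.61193115 -0.0650532 ] 0.09813675612076635 [-0.09511893 -0.99546592] [ 0.55890002 -0.10418637] weight top [ 0.55823554 -0.10139614]
[ 5.3  3.1 -0. ]
```

Request:
{"name": "drive_tool", "arguments": {
  "plan": [
    [-0.2,[4.5,3,10],[0,0,0]],
    [-0.2,[0,0,30],[0,0,0]],
    [-0.2,[0,0,30],[0,0,0]],
    [-0.2,[0,0,30],[0,0,0]],
    [-0.2,[0,0,0],[0,0,0]]
  ]
}}

```text
time_s: 7.12
ee_pos: [0.5554, -0.1047, 0.1288]
eef_rot: [-0.003, 0.741, 0.671, -0.002]
ft_force: [-2.3, 0.4, -8.8]
opening: 0.0487
grip_force: 67.8
```

Request:
{"name": "drive_tool", "arguments": {
  "plan": [
    [-0.2,[0,0,15],[0,0,0]],
    [-0.2,[0,0,15],[0,0,0]],
    [-0.2,[0,0,10],[0,0,0]],
    [-0.2,[0,0,5],[0,0,0]],
    [-0.2,[0,0,0],[0,0,0]]
  ]
}}

```text
time_s: 7.53
ee_pos: [0.5587, -0.1052, 0.0888]
eef_rot: [-0.0, 0.741, 0.671, -0.0]
ft_force: [-0.7, 0.1, -6.8]
opening: 0.0485
grip_force: 67.7
```

Request:
{"name": "drive_tool", "arguments": {
  "plan": [
    [-0.2,[0,0,2],[0,0,0]],
    [-0.2,[0,0,2],[0,0,0]],
    [-0.2,[0,0,0],[0,0,0]],
    [-0.2,[0,0,0],[0,0,0]]
  ]
}}

```text
time_s: 7.87
ee_pos: [0.5593, -0.1052, 0.0857]
eef_rot: [0.0, 0.741, 0.671, 0.0]
ft_force: [-0.5, 0.3, -8.3]
opening: 0.0489
grip_force: 67.7
```

Request:
{"name": "drive_tool", "arguments": {
  "plan": [
    [-0.2,[0,0,1.5],[0,0,0]],
    [-0.2,[0,0,1.5],[0,0,0]],
    [-0.2,[0,0,0],[0,0,0]],
    [-0.2,[0,0,0],[0,0,0]]
  ]
}}

```text
time_s: 8.2
ee_pos: [0.5596, -0.1052, 0.0846]
eef_rot: [0.001, 0.741, 0.671, 0.001]
ft_force: [-10.5, 1.8, 34.9]
opening: 0.0488
grip_force: 72.1
```

Request:
{"name": "drive_tool", "arguments": {
  "plan": [
    [-0.2,[0,0,-1],[0,0,0]],
    [0.2,[0,0,0],[0,0,0]],
    [0.3,[0,0,0],[0,0,0]],
    [0.45,[0,0,0],[0,0,0]],
    [0.6,[0,0,0],[0,0,0]]
  ],
  "grip_force": 25
}}

```text
time_s: 8.62
ee_pos: [0.5594, -0.1052, 0.0834]
eef_rot: [0.0, 0.741, 0.671, 0.0]
ft_force: [0.6, 0.6, -0.4]
opening: 0.0685
grip_force: 0.0
```

Request:
{"name": "drive_tool", "arguments": {
  "plan": [
    [0.6,[0,0,0],[0,0,0]],
    [0.6,[0,0,0],[0,0,0]],
    [0.6,[0,0,-15],[0,0,0]],
    [0.6,[0,0,-25],[0,0,0]],
    [0.6,[0,0,-35],[0,0,0]]
  ]
}}

```text
time_s: 9.03
ee_pos: [0.5575, -0.1048, 0.157]
eef_rot: [-0.002, 0.741, 0.671, -0.001]
ft_force: [0.6, -1.0, 0.3]
opening: 0.0686
grip_force: 0.0
```

Request:
{"name": "drive_tool", "arguments": {
  "plan": [
    [0.6,[0,0,-35],[0,0,0]],
    [0.6,[0,0,-35],[0,0,0]],
    [0.6,[0,0,0],[0,0,0]]
  ]
}}

```text
time_s: 9.28
ee_pos: [0.5622, -0.1058, 0.2348]
eef_rot: [0.004, 0.741, 0.671, 0.002]
ft_force: [1.6, -0.3, 1.3]
opening: 0.0683
grip_force: 0.0
```

```bash
python3 - <<'E'
from h import *
import json
p=camera_params("wrist");im=read_camera("wrist");t=read_camera("top")
json.dump({k:np.array(v).tolist() for k,v in p.items()},open("w3.json","w"))
o=np.hstack([im[120:480,200:520],cv2.resize(t[215:345,320:480],(443,360),interpolation=cv2.INTER_CUBIC)]);cv2.imwrite("pics/w3.png",o[:,:,::-1]);print(get_obs()["ee_pos"],o.shape)
E
```

```text
[ 0.55995968 -0.10534747  0.22984785] (360, 763, 3)
```

View pics/w3.png

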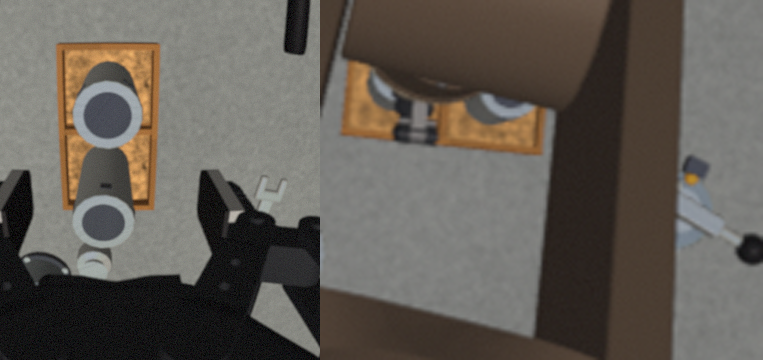

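Request:
{"name": "drive_tool", "arguments": {
  "plan": [
    [0.6,[0,0,0],[0,0,0.112]],
    [0.6,[0,0,0],[0,0,0.112]],
    [0.6,[0,0,0],[0,0,0.112]],
    [0.6,[0,0,0],[0,0,0.112]],
    [0.6,[0,0,0],[0,0,0]]
  ]
}}

```text
time_s: 9.8
ee_pos: [0.5584, -0.105, 0.2269]
eef_rot: [-0.001, 0.873, 0.487, -0.001]
ft_force: [-0.7, 0.7, 0.6]
opening: 0.0688
grip_force: 0.0
```

Request:
{"name": "drive_tool", "arguments": {
  "plan": [
    [0.6,[-36,3.7,0],[0,0,0]],
    [0.6,[-36,3.7,0],[0,0,0]],
    [0.6,[-36,3.7,0],[0,0,0]],
    [0.6,[-36,3.7,0],[0,0,0]],
    [0.6,[-36,3.7,0],[0,0,0]]
  ]
}}

```text
time_s: 10.22
ee_pos: [0.4799, -0.2695, 0.2274]
eef_rot: [-0.001, 0.871, 0.492, -0.0]
ft_force: [0.8, -0.4, 0.3]
opening: 0.0682
grip_force: 0.0
```

Request:
{"name": "drive_tool", "arguments": {
  "plan": [
    [0.6,[-36,3.7,0],[0,0,0]],
    [0.6,[-36,3.7,0],[0,0,0]],
    [0.6,[0,0,0],[0,0,0]],
    [0.6,[0,0,0],[0,0,0]]
  ]
}}

```text
time_s: 10.55
ee_pos: [0.4489, -0.3352, 0.2273]
eef_rot: [-0.001, 0.872, 0.49, -0.0]
ft_force: [0.8, 1.1, -0.9]
opening: 0.0684
grip_force: 0.0
```

```bash
python3 - <<'E'
from h import *
import json
p=json.load(open("w3.json"));p["K"]=np.array(p["K"]);print("weight",wat(308,234,.125,p))
p=camera_params("wrist");im=read_camera("wrist");cv2.imwrite("pics/w4.png",im[:,:,::-1])
json.dump({k:np.array(v).tolist() for k,v in p.items()},open("w4.json","w"))
o=get_obs();print(o["ee_pos"],o["eef_rot"],o["joint_positions"])
E
```

```text
weight [ 0.55982867 -0.1030429 ]
[ 0.44941951 -0.33402933  0.22741107] [-7.60181291e-04  8.71518671e-01  4.90361694e-01 -1.93155799e-04] [-6.93422964e-01  3.59822153e-01  1.80844883e+00  2.19450165e-04
  9.74879806e-01 -1.47759737e-01]
```

View pics/w4.png

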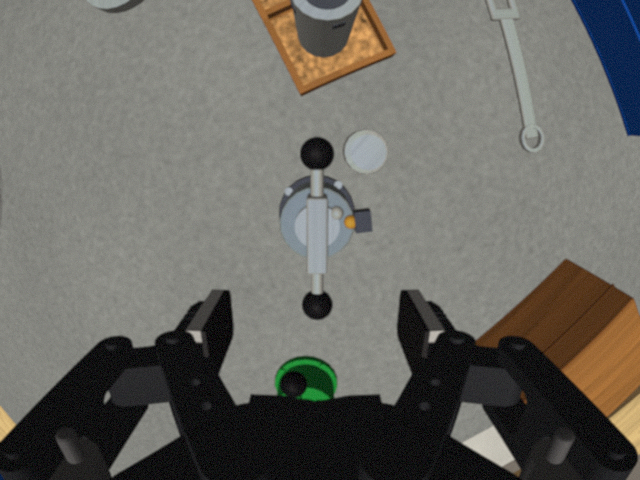

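The handle lies straight along the image, with balls at (317,154) and (317,305), midway between the fingers, so the alignment is good.

```bash
python3 - <<'E'
from h import *
import json
p=json.load(open("w4.json"));p["K"]=np.array(p["K"])
a=wat(317,305,.087,p);b=wat(317,154,.087,p);c=(a+b)/2;d=b-a
e=get_obs()["ee_pos"];print(a,b,c,np.linalg.norm(d),np.degrees(np.arctan2(d[1],d[0])),tool(*(c-e[:2])))
E
```

```text
[ 0.41621985 -0.39308272] [ 0.48044022 -0.28716566] [ 0.44833004 -0.34012419] 0.12386557169891886 58.770437478297595 [-5.8  2.2 -0. ]
```

Request:
{"name": "drive_tool", "arguments": {
  "plan": [
    [0.6,[-5.5,1.5,20],[0,0,0]],
    [0.6,[0,0,30],[0,0,0]],
    [0.6,[0,0,30],[0,0,0]],
    [0.6,[0,0,25],[0,0,0]],
    [0.3,[0,0,0],[0,0,0]]
  ]
}}

```text
time_s: 11.02
ee_pos: [0.4468, -0.3361, 0.1188]
eef_rot: [-0.003, 0.871, 0.491, -0.001]
ft_force: [-0.9, 1.4, -1.3]
opening: 0.0577
grip_force: 0.0
```

Request:
{"name": "drive_tool", "arguments": {
  "plan": [
    [0.3,[0,0,15],[0,0,0]],
    [0.3,[0,0,15],[0,0,0]],
    [0.3,[0,0,12],[0,0,0]],
    [0.3,[0,0,10],[0,0,0]],
    [0.0,[0,0,0],[0,0,0]]
  ]
}}

```text
time_s: 11.43
ee_pos: [0.4485, -0.3383, 0.0705]
eef_rot: [-0.001, 0.871, 0.491, -0.0]
ft_force: [-0.3, 1.5, -0.5]
opening: 0.0444
grip_force: 0.0
```

Request:
{"name": "drive_tool", "arguments": {
  "plan": [
    [-0.2,[0,0,0],[0,0,0]],
    [-0.4,[0,0,0],[0,0,0]],
    [-0.5,[0,0,0],[0,0,0]],
    [-0.5,[0,0,0],[0,0,0]]
  ],
  "grip_force": 25
}}

```text
time_s: 11.77
ee_pos: [0.449, -0.3396, 0.0721]
eef_rot: [0.001, 0.872, 0.49, 0.0]
ft_force: [-0.0, -0.4, 0.1]
opening: 0.0215
grip_force: 0.0
```

Request:
{"name": "drive_tool", "arguments": {
  "plan": [
    [-0.8,[0,0,0],[0,0,0]],
    [-0.9,[0,0,0],[0,0,0]],
    [-0.9,[0,0,0],[0,0,0]]
  ],
  "grip_force": 60
}}

```text
time_s: 12.02
ee_pos: [0.4482, -0.339, 0.0721]
eef_rot: [-0.0, 0.872, 0.49, -0.0]
ft_force: [-5.4, 4.4, 14.0]
opening: 0.0146
grip_force: 58.6
```

Request:
{"name": "drive_tool", "arguments": {
  "plan": [
    [-0.9,[0,0,0],[0,0,0.08]],
    [-0.9,[0,0,0],[0,0,0.08]],
    [-0.9,[0,0,0],[0,0,0.08]],
    [-0.9,[0,0,0],[0,0,0.08]]
  ]
}}

```text
time_s: 12.35
ee_pos: [0.4486, -0.3393, 0.0721]
eef_rot: [0.0, 0.939, 0.343, 0.0]
ft_force: [-2.7, 2.1, 11.7]
opening: 0.015
grip_force: 58.5
```

Request:
{"name": "drive_tool", "arguments": {
  "plan": [
    [-0.9,[0,0,0],[0,0,0.08]],
    [-0.9,[0,0,0],[0,0,0.08]],
    [-0.9,[0,0,0],[0,0,0.08]],
    [-0.9,[0,0,0],[0,0,0.08]],
    [-0.9,[0,0,0],[0,0,0.08]]
  ]
}}

```text
time_s: 12.77
ee_pos: [0.4489, -0.3401, 0.0722]
eef_rot: [0.001, 0.989, 0.149, 0.0]
ft_force: [-1.8, -4.9, 7.7]
opening: 0.015
grip_force: 58.4
```

Request:
{"name": "drive_tool", "arguments": {
  "plan": [
    [-0.9,[0,0,0],[0,0,0.08]],
    [-0.9,[0,0,0],[0,0,0.08]],
    [-0.9,[0,0,0],[0,0,0.08]],
    [-0.9,[0,0,0],[0,0,0.08]],
    [-0.9,[0,0,0],[0,0,0.08]]
  ]
}}

```text
time_s: 13.18
ee_pos: [0.4492, -0.3409, 0.0722]
eef_rot: [0.001, 0.999, -0.05, 0.001]
ft_force: [-3.0, -9.7, 4.5]
opening: 0.0155
grip_force: 58.7
```

Request:
{"name": "drive_tool", "arguments": {
  "plan": [
    [-0.9,[0,0,0],[0,0,0]],
    [-0.9,[0,0,0],[0,0,0]],
    [-0.9,[0,0,0],[0,0,0]]
  ]
}}

```text
time_s: 13.43
ee_pos: [0.4491, -0.3409, 0.0722]
eef_rot: [0.001, 0.999, -0.048, 0.001]
ft_force: [-4.3, -9.4, 4.6]
opening: 0.0147
grip_force: 58.7
```

Request:
{"name": "drive_tool", "arguments": {
  "plan": [
    [-0.5,[0,0,0],[0,0,0]],
    [-0.3,[0,0,0],[0,0,0]],
    [0.0,[0,0,0],[0,0,0]],
    [0.0,[0,0,0],[0,0,0]],
    [0.0,[0,0,-15],[0,0,0]]
  ],
  "grip_force": 20
}}

```text
time_s: 13.85
ee_pos: [0.4474, -0.3382, 0.0845]
eef_rot: [-0.001, 0.999, -0.048, -0.001]
ft_force: [-0.9, 0.6, -0.4]
opening: 0.0425
grip_force: 0.0
```

Request:
{"name": "drive_tool", "arguments": {
  "plan": [
    [0.0,[0,0,-30],[0,0,0]],
    [0.0,[0,0,-35],[0,0,0]],
    [0.0,[0,0,-35],[0,0,0]],
    [-1,[0,0,-35],[0,0,0]],
    [-1,[0,0,-10],[0,0,0]]
  ]
}}

```text
time_s: 14.27
ee_pos: [0.4502, -0.3405, 0.2364]
eef_rot: [0.002, 0.999, -0.048, 0.002]
ft_force: [0.2, -1.1, 0.7]
opening: 0.0194
grip_force: 0.0
```

```bash
python3 - <<'E'
from h import *
im=read_camera("wrist");s=read_camera("scene")
o=np.hstack([cv2.resize(im,(480,360)),cv2.resize(s[205:295,180:260],(320,360),interpolation=cv2.INTER_CUBIC)]);cv2.imwrite("pics/w5.png",o[:,:,::-1])
e=get_obs()["ee_pos"];print(e,tool(*(np.array([.579,.1255])-e[:2])))
E
```

```text
[ 0.44965757 -0.34007301  0.23376739] [  84.1 -475.8   -0.9]
```

View pics/w5.png

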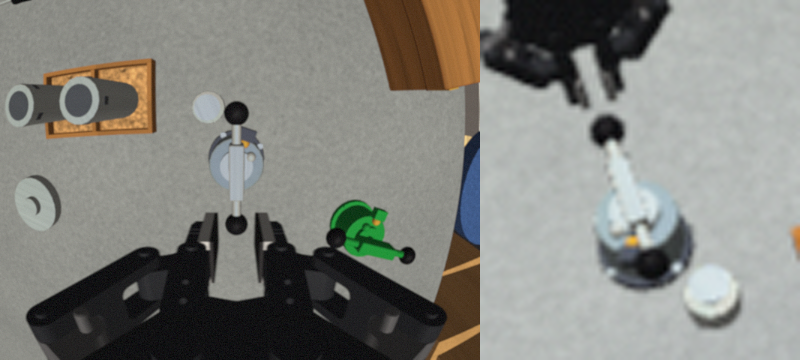

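The handle has stayed turned: it still runs straight along the tool's x axis, with balls at (236,112) and (236,224). Next is the pump.

Request:
{"name": "drive_tool", "arguments": {
  "plan": [
    [-1,[7,-39.6,0],[0,0,0]],
    [-1,[7,-39.6,0],[0,0,0]],
    [-1,[7,-39.6,0],[0,0,0]],
    [-1,[7,-39.6,0],[0,0,0]],
    [-1,[7,-39.6,0],[0,0,0]]
  ]
}}

```text
time_s: 14.78
ee_pos: [0.5017, -0.1435, 0.2298]
eef_rot: [-0.0, 0.999, -0.048, -0.001]
ft_force: [0.3, -0.3, -0.1]
opening: 0.0
grip_force: 0.0
```

Request:
{"name": "drive_tool", "arguments": {
  "plan": [
    [-1,[7,-39.6,0],[0,0,0]],
    [-1,[7,-39.6,0],[0,0,0]],
    [-1,[7,-39.6,0],[0,0,0]],
    [-1,[7,-39.6,0],[0,0,0]],
    [-1,[7,-39.6,0],[0,0,0]]
  ]
}}

```text
time_s: 15.2
ee_pos: [0.5556, 0.0502, 0.2296]
eef_rot: [0.0, 0.999, -0.048, -0.001]
ft_force: [2.3, -0.2, -0.6]
opening: -0.0005
grip_force: 0.0
```

Request:
{"name": "drive_tool", "arguments": {
  "plan": [
    [-1,[7,-39.6,0],[0,0,0]],
    [-1,[7,-39.6,0],[0,0,0]],
    [-1,[0,0,0],[0,0,0]],
    [-1,[0,0,0],[0,0,0]]
  ]
}}

```text
time_s: 15.53
ee_pos: [0.5772, 0.1276, 0.2293]
eef_rot: [0.0, 0.999, -0.046, -0.001]
ft_force: [-0.4, -0.5, -0.4]
opening: -0.0
grip_force: 0.0
```

```bash
python3 - <<'E'
from h import *
im=read_camera("wrist")
cv2.imwrite("pics/w6.png",im[:,:,::-1])
e=get_obs()["ee_pos"];print(e,tool(*(np.array([.579,.1255])-e[:2])))
K=camera_params("wrist")["K"]
E
```

```text
[0.57688723 0.12616817 0.22954098] [ 2.2  0.5 -0. ]
```

View pics/w6.png

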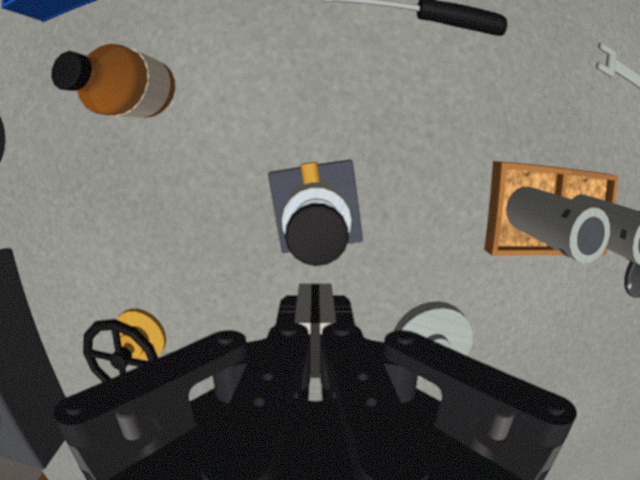

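Request:
{"name": "drive_tool", "arguments": {
  "plan": [
    [-1,[2,0,25],[0,0,0]],
    [-1,[0,0,30],[0,0,0]],
    [-1,[0,0,25],[0,0,0]],
    [-1,[0,0,20],[0,0,0]],
    [-1,[0,0,0],[0,0,0]]
  ]
}}

```text
time_s: 16.0
ee_pos: [0.5767, 0.1234, 0.127]
eef_rot: [0.001, 0.999, -0.049, -0.003]
ft_force: [-1.4, -0.1, -0.9]
opening: -0.0001
grip_force: 0.0
```

Request:
{"name": "drive_tool", "arguments": {
  "plan": [
    [-1,[0,0,7],[0,0,0]],
    [-1,[0,0,7],[0,0,0]],
    [-1,[0,0,6],[0,0,0]],
    [-1,[0,0,5],[0,0,0]],
    [-1,[0,0,0],[0,0,0]]
  ]
}}

```text
time_s: 16.42
ee_pos: [0.5803, 0.1251, 0.1063]
eef_rot: [0.0, 0.999, -0.048, 0.001]
ft_force: [-0.4, -5.3, 5.9]
opening: -0.0001
grip_force: 2.9
```

Request:
{"name": "drive_tool", "arguments": {
  "plan": [
    [-1,[0,0,3],[0,0,0]],
    [-1,[0,0,2],[0,0,0]],
    [-1,[0,0,1.5],[0,0,0]],
    [-1,[0,0,0],[0,0,0]],
    [-1,[0,0,0],[0,0,0]]
  ]
}}

```text
time_s: 16.83
ee_pos: [0.5804, 0.1253, 0.1006]
eef_rot: [0.0, 0.999, -0.048, 0.001]
ft_force: [-0.2, -4.4, 7.2]
opening: 0.0004
grip_force: 3.6
```

Request:
{"name": "drive_tool", "arguments": {
  "plan": [
    [-1,[0,0,1],[0,0,0]],
    [-1,[0,0,1],[0,0,0]],
    [-1,[0,0,0],[0,0,0]],
    [-1,[0,0,0],[0,0,0]]
  ]
}}

```text
time_s: 17.17
ee_pos: [0.5805, 0.1253, 0.0998]
eef_rot: [-0.0, 0.999, -0.048, 0.001]
ft_force: [-6.0, -5.4, 26.2]
opening: -0.0001
grip_force: 13.4
```

Request:
{"name": "drive_tool", "arguments": {
  "plan": [
    [-1,[0,0,0],[0,0,0]],
    [-1,[0,0,0],[0,0,0]],
    [-1,[0,0,-8],[0,0,0]],
    [-1,[0,0,-12],[0,0,0]],
    [-1,[0,0,-25],[0,0,0]]
  ]
}}

```text
time_s: 17.58
ee_pos: [0.5787, 0.1253, 0.1421]
eef_rot: [0.0, 0.999, -0.048, -0.001]
ft_force: [0.2, 0.5, -0.0]
opening: -0.0006
grip_force: 0.0
```

Request:
{"name": "drive_tool", "arguments": {
  "plan": [
    [-1,[0,0,-30],[0,0,0]],
    [-1,[0,0,-30],[0,0,0]],
    [-1,[0,0,0],[0,0,0]],
    [-1,[0,0,0],[0,0,0]],
    [-1,[0,0,0],[0,0,0]]
  ]
}}

```text
time_s: 18.0
ee_pos: [0.5796, 0.1255, 0.203]
eef_rot: [-0.0, 0.999, -0.048, 0.0]
ft_force: [-0.3, -0.5, -0.6]
opening: -0.0001
grip_force: 0.0
```

```bash
python3 - <<'E'
from h import *
im=read_camera("wrist");s=read_camera("scene")
o=np.hstack([cv2.resize(im,(480,360)),cv2.resize(s[205:295,180:260],(320,360),interpolation=cv2.INTER_CUBIC)]);cv2.imwrite("pics/w7.png",o[:,:,::-1])
E
```

```text
(no output)
```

View pics/w7.png

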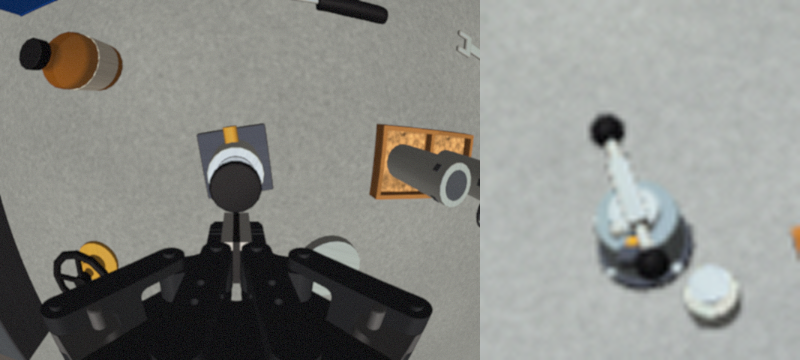

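The plunger head is up again at (236,187), the weight stands upright in the tray at (455,185), and the handle is still turned past its detent.

```bash
python3 -c "from plant import *; print(sign_off())"
```

```text
the job is handed in; nothing more can be done
None
```

I handed the job in at about 18 s of the 61 s allowed: the weight stands in the tray's free compartment, the T-handle is turned about 64° and stayed there, and the plunger was pushed to its stop and is up again; the hand-in gave no verdict.

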